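Refit the gassing valve's D-bore knob and hold the purge open

ROBOT

A 7-joint arm with a two-finger parallel gripper is mounted at the origin on the work surface. World frame = base frame: x ahead of the robot, y to its left, z up, the work surface at z = 0. Lengths are in mm, angles in rad, forces in N, time in s.
With the tool pointing down it reaches from about 400 to 875 mm from the base axis. Payload 4.4 kg.
Tool frame: the origin (TCP) lies at the very end of the fingers, on their centre line; the grasp point (between the pads) lies 19 mm behind it; y points along the fingers, x is the direction in which the jaws open and shut, and the axes are right-handed (so a half turn about y gives the same grasp; the last joint's range is limited). The gripper opens to 85 mm and grips with 20 to 120 N. Pads are 22 mm wide; open, the fingers measure 114 mm over their backs; the gripper's body (76 mm by 85 mm) begins 54 mm behind the grasp point. The pads swing forward as they close: fully open they stand 13 mm farther back than shut.
Start: joints at [1.249, 0.628, 0.038, 1.517, -0.027, 0.996, -0.02], TCP at [164.49, -628.857, 231.313] pointing down, gripper open.
Joint ranges: [-3.06, 3.06], [-0.37, 2.12], [-1.25, 1.32], [0.18, 2.47], [-1.1, 4.24], [0.23, 1.98], [-2.94, 2.94]. Speed limits (rad/s): [2.57, 2.57, 3.14, 3.14, 3.14, 3.14, 3.14].

INTERFACE

Orientations are given as [roll, pitch, yaw] about the fixed x, y, z axes, in that order (R = Rz(yaw) Ry(pitch) Rx(roll)).
In Python, from cell import readout, eyes, finish_job gives the robot as it stands. The module is installed in compiled form; this text tells all that it offers.
- The arm moves only by the tool apply_moves, never from a script. Its argument "commands" is a list that holds one entry, the list of rows, each a list of 6 numbers: the shift along the tool's x, y, z in units of 0.04 m (1.0 is 0.04 m), then the turn, a rotation vector about the tool's x, y, z in units of 5 degrees (1.0 is 5 degrees). A call has 1 to 8 rows; each row shifts and turns the pose as measured when the row begins, along the tool's axes as they then stand; what a row does not reach is not made up. A row lasts 1/12 s, in which the tool goes at most 41.7 mm and 7.16 degrees, less where a joint would pass 70% of its speed; a pose out of reach is approached as far as the arm can. A call with a number of a shift or a turn outside -1 to 1 is refused whole. A call with a gripper value outside its range is refused whole. "claw" is the finger opening in mm, from 0 to 85.4, set as the call begins (left out, the last holds). The fingers move at their own pace and stop on an object; the grip force is fixed at half the most. Time passes only in rows, so rows that do not move let the fingers close. It gives the time, the measured TCP pose, the force and the opening at its end, in the units of the state.
- readout.read_state(): the state, without advancing time (a new reading comes with each control period).
- eyes.get_image(name): name is "scene" or "top" or "wrist"; returns a dict with "image" (400x640x3 uint8, red, green, blue), "mtx" (3x3 intrinsics, pixels), "rvec" (rotation vector, rad) and "tvec" (3), from world to camera coordinates, as OpenCV has them. Camera axes: x right, y down, z forward; pixel columns grow to the right and rows downward; lengths in mm; the calibration is good to about 2 mm. A picture is of the moment at which its call begins. There is no depth.
- finish_job(): hands the job in, once; it reports no verdict.
The state is a dict: "clock": time; "qpos": joint angles; "qd": joint speeds; "tau": joint torques, N m; "eef_pos": TCP position; "tool_rot": TCP orientation; "force": force on the tool from outside, world axes, zero at the start; "torque": the same for the moment, N m; "width": finger opening in mm.
Only numpy, scipy, OpenCV 4.12 (cv2) and the standard library are available. Lean on these libraries where they do the work, as an engineer would, in place of code of your own. Each camera call takes 0.05 s, during which the arm holds its last target. There are 200 camera calls.

TASK

The black control knob has come off the gassing valve on the core bench. Pick it up, turn it so that the flat in its bore matches the flat on the valve's D-shaped spindle and push it fully home on the spindle, then press knob and spindle all the way in against the valve spring to purge the line. Finish while holding: your grip stays on the knob and keeps it pressed fully in; leave the gauge block, the core print and the core box with its pins undisturbed.

Things in the scene. Friction and masses are not known exactly. Their poses are not given: they have to be found in the camera images.
- knob_center (a point): loose black knob, on its axis, half-way up: 24 mm above the underside it stands on, z up. Round drum, diameter 58, 21 high; on top an upright grip bar 58 long (along x), 16 thick (along y), 27 high, its top 48 above the underside. The x axis runs along the bar to the end with a white pointer line. Pinch the bar from above, across y; fingertips may reach down to the drum's top.
- knob_bore (a point): centre of the mouth of the D-shaped blind bore in the knob's underside, on the knob's axis, 24 mm below knob_center, same axes. Bore radius 9.9 mm, 16 deep; its flat is 6.8 from the axis on the +x side, the side of the white pointer line.
- spindle_top (a point): centre of the top of the valve's upright steel D-shaped spindle, moving with it; 87 mm above the bench when not pressed, z up. Radius 9 mm, flat 5.8 from the axis facing +x, bevelled over the top 4. With the knob fully home the bore's roof rests on this top (knob_bore 16 below it, knob_center 8 above it), x axes alike; the play is 0.9 mm all round, about 9 degrees each way.
- spindle (a joint): how far the spindle is pressed in, in m: 0 up, 0.006 fully in, at its stop. It slides straight down and does not turn. A spring resists: 6 N to start it, rising 1 N per mm to 12 N fully in; let go, it springs back up.
- valve: gassing valve, fixed to the bench; origin under the spindle's axis on the bench. A red mark on its round aluminium plate (diameter 92 mm, top 49 above the bench) lies towards +x, where the spindle's flat faces. Grey foot 150 (x) by 110 (y); copper silencer out to +y 86, round gauge out to -y 95, both below 49. Above the plate: steel bonnet, 48 across, to 59, brass gland, diameter 30, to 63.
- knob: the knob itself, about 110 g; origin at the centre of its underside, axes as knob_center
- gauge: bystander: steel gauge block lying flat, 35 (x) by 75 (y) by 9 mm high, origin at the centre of its underside
- print: bystander: green ceramic core print, flange of diameter 50, tapering plug above it, 45 mm high, origin at the centre of its underside
- corebox: bystander: brown urethane core box half, 170 (x) by 120 (y) by 45 mm high, with three brass ejector pins standing in its rim up to 56 high; origin at the centre of its underside
There are look-alikes about, which are no part of the job. There is more than one size of the valve; the job needs the smaller.

How it is judged:
By the outcome, as a careful person would: the job done as asked, in the order asked, and still so for the second after the job is handed in, while the arm keeps its last pose, push and grip.
It also fails if it takes over 42 s, if anything falls off the work surface, if the arm or the gripper's body presses on something with over 40 N, if the wrist force passes 120 N, or if a joint passes its speed limit or range.

## Working session

There is one attempt and no reset: what is moved stays moved. The work goes in short steps, Python scripts to look and compute and a tool call to move; the robot and the scene stay as the last step left them, time stands still between calls to the robot, and variables do not carry over. Pictures are saved under pics/ and viewed, about 8 in all and at most 12, crops included, and the job is handed in when it is done.

Besides the shell and the picture viewer there is one more tool, called in YAML: its name, and indented under it one key for each argument. apply_moves: Moves the arm, as the interface text tells. Shifts and turns lie within -1 to 1; 1 stands for 0.04 m of shift or 5 degrees of turn. Its arguments: {"type":"object","properties":{"commands":{"type":"array"},"claw":{"type":"number"}},"required":["commands"]}

```bash
mkdir -p pics
cat > h.py <<'E'
import numpy as np, cv2
from cell import readout, eyes, finish_job
def grab(n):
    d=eyes.get_image(n); np.savez(f'/tmp/{n}.npz',**{k:np.array(v) for k,v in d.items()}); return d
def load(n): return dict(np.load(f'/tmp/{n}.npz'))
def ray(d,px,z):
    R=cv2.Rodrigues(np.array(d['rvec'],float))[0]; t=np.array(d['tvec'],float).ravel()
    c=-R.T@t; p=np.atleast_2d(px).astype(float)
    v=np.c_[p,np.ones(len(p))]@np.linalg.inv(np.array(d['mtx'])).T@R
    return c+v*((z-c[2])/v[:,2])[:,None]
def proj(d,P): return cv2.projectPoints(np.atleast_2d(P).astype(float),np.array(d['rvec'],float),np.array(d['tvec'],float),np.array(d['mtx']),None)[0][:,0]
def save(d,name,roi=None,s=1):
    im=np.array(d['image'])
    if roi: x,y,w,h=roi; im=im[y:y+h,x:x+w]
    cv2.imwrite(f'pics/{name}.png',cv2.resize(im[:,:,::-1],None,fx=s,fy=s,interpolation=cv2.INTER_CUBIC))
E
python3 - <<'E'
from h import *
for n in('scene','top'):
    d=grab(n); save(d,n+'0',None,1.25)
    R=cv2.Rodrigues(d['rvec'])[0]; print(n,(-R.T@d['tvec'].ravel()).round(),d['mtx'][0,0])
print(readout.read_state())
E
```

```text
scene [1099. -152.  982.] 440.68555034365284
top [ 3.080e+02 -1.000e+00  1.179e+03] 465.8945785444304
{'clock': 0.1, 'qpos': array([ 1.24918979,  0.62922686,  0.03843024,  1.51824285, -0.02699027,
        0.99632049, -0.0200074 ]), 'qd': array([ 0.00076963,  0.00088494, -0.00063242, -0.00277801,  0.00058853,
        0.00102981,  0.00100153]), 'tau': array([ 2.86799390e-03, -5.64536798e+01,  1.23000685e+00, -1.93974227e+01,
        1.10928735e-02,  5.38015855e-03, -4.19090853e-06]), 'eef_pos': array([ 164.36310386, -628.30640698,  230.50618417]), 'tool_rot': array([-1.57081102,  0.00168004, -1.3149796 ]), 'force': array([-0.08281997, -0.14301005, -0.637959  ]), 'torque': array([ 0.00246855, -0.02706932, -0.06699855]), 'width': 85.46158316233559}
```

View pics/top0.png

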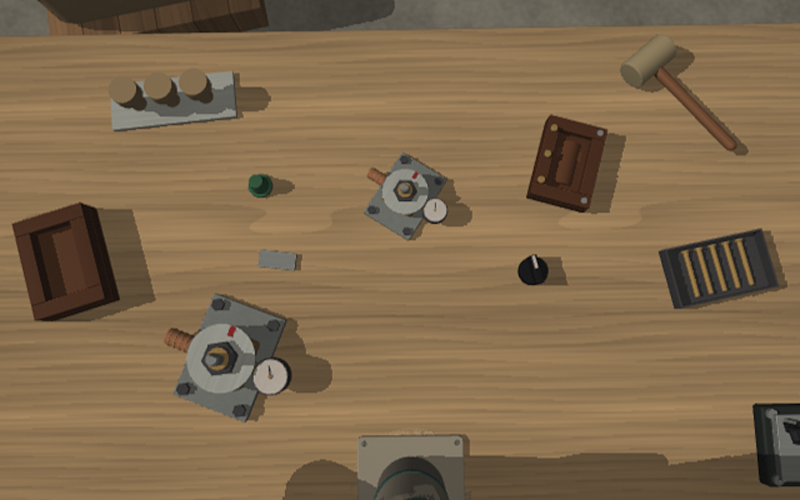

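View pics/scene0.png

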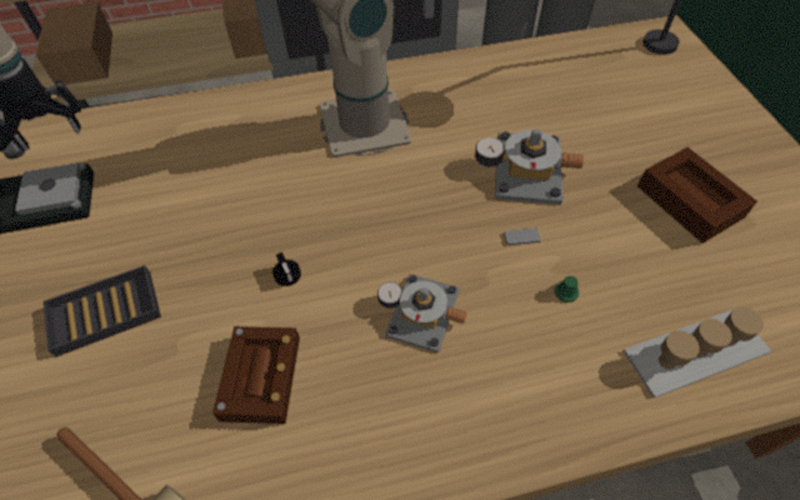

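Top view: the smaller valve is at about (405,190) and the knob at (533,270) in the 1.25x picture. The white pointer runs up the image, towards +x. The scene view agrees. Next I'll measure both.

Run:
```python
from h import *
t=load('top'); s=load('scene')
def crop(d,c,r=40):
    im=d['image'][c[1]-r:c[1]+r,c[0]-r:c[0]+r,::-1]; return cv2.resize(im,(300,300),interpolation=cv2.INTER_CUBIC)
rows=[np.hstack([crop(t,(324,152)),crop(t,(426,214))]),np.hstack([crop(s,(340,246)),crop(s,(229,216))])]
cv2.imwrite('pics/c1.png',np.vstack(rows))
def blobs(d,m,roi,name,z,mn=4):
    x,y,w,h=roi; k=np.zeros(m.shape,np.uint8); k[y:y+h,x:x+w]=m[y:y+h,x:x+w]
    n,l,st,c=cv2.connectedComponentsWithStats(k)
    for i in range(1,n):
        if st[i,4]>=mn: print(name,c[i].round(1),st[i],ray(d,c[i],z).round(1)[0])
for d,kr,vr,nm in((t,(400,190,55,50),(285,115,90,85),'top'),(s,(210,195,40,40),(295,215,85,70),'scene')):
    im=d['image'].astype(int); hsv=cv2.cvtColor(d['image'],cv2.COLOR_RGB2HSV)
    red=((im[...,0]>120)&(im[...,1]<70)&(im[...,2]<70)); blobs(d,red,vr,nm+' red',49)
    wh=(hsv[...,1]<60)&(hsv[...,2]>(130)); blobs(d,wh,kr,nm+' white',48)
    blk=(hsv[...,2]<50); blobs(d,blk,kr,nm+' black',21,30)
    pl=(hsv[...,1]<40)&(hsv[...,2]>130); blobs(d,pl,vr,nm+' plate',49,30)
```

```text
top red [331.8 139.6] [330 138   4   4  11] [612.7 -19.2  49. ]
top white [427.6 209. ] [426 205   4   9  20] [ 435.8 -250.2   48. ]
top black [426.1 217.1] [415 205  24  23 390] [ 418.6 -251.6   21. ]
top plate [321.3 153.3] [306 135  36  36 603] [578.2   7.5  49. ]
top plate [347.8 167.7] [339 159  18  18 235] [540.9 -57.5  49. ]
scene red [333.8 253.1] [333 252   3   4   8] [611.7 -17.   49. ]
scene white [228.4 214.2] [227 211   4   7  13] [ 437.1 -248.    48. ]
scene black [228.3 217.1] [218 203  22  25 309] [ 426.9 -252.1   21. ]
scene plate [342.6 239.3] [321 225  37  32 450] [580.3  13.5  49. ]
scene plate [311.4 233.4] [303 226  18  16 207] [545.  -56.3  49. ]
scene plate [328. 250.] [323 247  11   8  47] [600.2 -28.3  49. ]
```

View pics/c1.png

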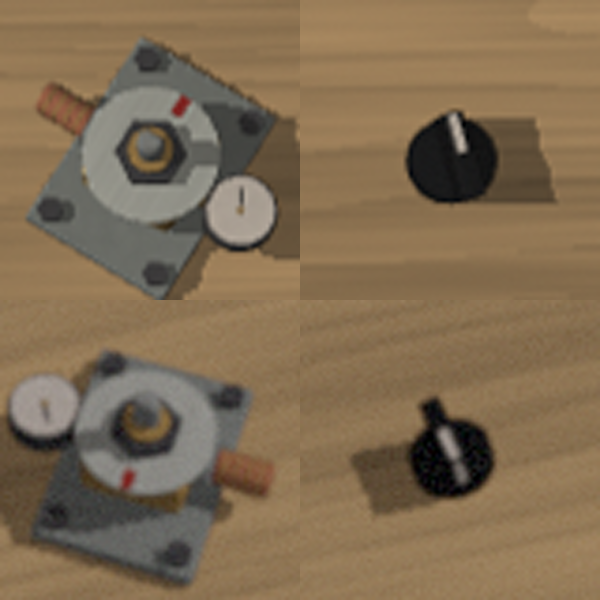

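The crops show valve plate centre at top px (324,153), its red mark towards roughly -38° yaw, and the knob's pointer at about +16°. The tool yaw of -75° already suits the pinch, so I'll move above the knob.

apply_moves:
  commands:
    - [[-0.65,0,0.75,0,0,0],[-0.65,0,0.75,0,0,0],[-0.65,0,0.75,0,0,0],[-0.65,0,0.75,0,0,0],[-0.65,0,0.75,0,0,0],[-0.65,0,0.75,0,0,0],[-0.65,0,0.75,0,0,0],[-0.65,0,0.75,0,0,0]]

```text
clock: 0.77
eef_pos: [341.1, -364.7, 224.8]
tool_rot: [-1.58, 0.002, -1.336]
force: [1.4, -1.2, 0.5]
width: 85.5
```

```bash
cat >> h.py <<'E'
def go(target,yaw_deg=None):
    from scipy.spatial.transform import Rotation as Ro
    s=readout.read_state(); R=Ro.from_euler('xyz',s['tool_rot'])
    d=R.inv().apply(np.array(target)-s['eef_pos'])/40
    print('t',round(s['clock'],2),'pos',s['eef_pos'].round(1),'rot',np.degrees(s['tool_rot']).round(2),'F',s['force'].round(1),'w',round(s['width'],1))
    print('units xyz',d.round(3))
    if yaw_deg is not None:
        print('turn units',((R.inv()*Ro.from_euler('xyz',[-90,0,yaw_deg],degrees=True)).as_rotvec(degrees=True)/5).round(3))
E
python3 -c "
from h import *
go((422,-251,220),-74)
d=grab('wrist'); R=cv2.Rodrigues(d['rvec'])[0]; print((-R.T@d['tvec'].ravel()).round(),R[2].round(2),d['mtx'][0,0])"
```

```text
t 0.77 pos [ 341.1 -364.7  224.8] rot [-9.050e+01  9.000e-02 -7.653e+01] F [ 1.4 -1.2  0.5] w 85.5
units xyz [-2.294  0.102  2.631]
turn units [ 0.1   -0.506 -0.02 ]
[ 422. -346.  366.] [-0.32 -0.07 -0.95] 329.468682385359
```

apply_moves:
  commands:
    - [[-0.6,0,0.7,0.1,-0.5,0],[-0.6,0,0.7,0,0,0],[-0.6,0,0.7,0,0,0],[-0.4,0,0.5,0,0,0],[0,0,0,0,0,0]]

```text
clock: 1.23
eef_pos: [422.8, -240.3, 224.7]
tool_rot: [-1.565, 0.009, -1.27]
force: [-0.4, 0.4, 0.7]
width: 85.9
```

```bash
python3 -c "
from h import *
go((422,-251,220),-74)
d=grab('wrist'); save(d,'w1')"
```

```text
t 1.23 pos [ 422.8 -240.3  224.7] rot [-89.68   0.53 -72.77] F [-0.4  0.4  0.7] w 85.9
units xyz [ 0.251  0.114 -0.1  ]
turn units [-0.063  0.246 -0.108]
```

View pics/w1.png

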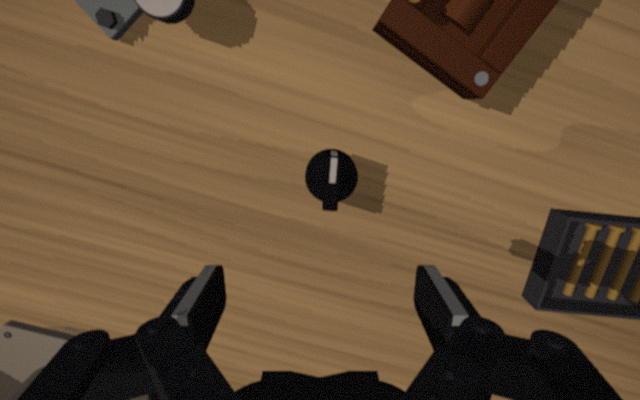

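Wrist view: the knob drum is at (331,176). The bar runs from its pointer end near (334,157) to the far end at (330,209), with the white line from (334,157) to (333,184).

Run:
```python
from h import *
d=load('wrist'); im=d['image']; hsv=cv2.cvtColor(im,cv2.COLOR_RGB2HSV)
x0,y0=300,140
wh=np.zeros(im.shape[:2],bool); wh[140:215,300:362]=(hsv[140:215,300:362,2]>130)&(hsv[140:215,300:362,1]<60)
ys,xs=np.nonzero(wh); print('white',xs.min(),xs.max(),ys.min(),ys.max(),len(xs))
p=ray(d,np.c_[xs,ys],48)[:,:2]; c=p.mean(0); u,s,v=np.linalg.svd(p-c); v=v[0]*np.sign(v[0][0])
print('line yaw',np.degrees(np.arctan2(v[1],v[0])),'ends',(c+v*((p-c)@v).max()).round(1),(c+v*((p-c)@v).min()).round(1))
bk=np.zeros_like(wh); sub=hsv[140:215,300:362]; bk[140:215,300:362]=(sub[...,2]<45)
ys,xs=np.nonzero(bk)
for y in range(144,214,3): print(y,xs[ys==y].min() if (ys==y).any() else '',xs[ys==y].max() if (ys==y).any() else '',end=' | ')
m=(bk|wh)
cn=max(cv2.findContours(m.astype(np.uint8),cv2.RETR_EXTERNAL,cv2.CHAIN_APPROX_NONE)[0],key=cv2.contourArea)[:,0]
dr=cn[cn[:,1]<193]
q=ray(d,dr,21)[:,:2]
A=np.c_[2*q,np.ones(len(q))]; sol=np.linalg.lstsq(A,(q**2).sum(1),rcond=None)[0]
print('\ndrum fit z21',sol[:2].round(1),'r',np.sqrt(sol[2]+sol[:2]@sol[:2]).round(1))
q=ray(d,dr[dr[:,1]>176],21)[:,:2]
far=cn[cn[:,1]>=cn[:,1].max()-0]; print('far end top',far.mean(0),ray(d,far.mean(0)+[0,.5],48).round(1))
```

```text
white 330 336 158 181 126
line yaw 13.09025395093125 ends [ 447.1 -245.2] [ 424.4 -250.5]
144   | 147   | 150 326 330 | 153 319 343 | 156 314 348 | 159 312 350 | 162 310 352 | 165 308 354 | 168 307 355 | 171 307 356 | 174 306 356 | 177 306 356 | 180 306 356 | 183 307 356 | 186 308 354 | 189 309 353 | 192 311 351 | 195 314 349 | 198 318 345 | 201 323 337 | 204 323 336 | 207 323 336 | 210   | 213   | 
drum fit z21 [ 425.7 -249.5] r 22.2
far end top [331. 209.] [[ 395.6 -258.9   48. ]]
```

Run:
```python
from h import *
d=load('wrist'); R=cv2.Rodrigues(d['rvec'])[0]; print((-R.T@d['tvec'].ravel()).round(1),R.round(2).tolist(),d['mtx'].tolist())
for px,z in(((306,178),21),((357,178),21),((331,150),21),((334,157),48),((331,209),48),((323,205),48),((337,205),48),((482,78),45)): print(px,ray(d,px,z).round(1))
s=load('scene');t=load('top')
print('pin top',ray(t,(583/1.25,201/1.25),45), ray(s,(222/1.25,409/1.25),45))
a=np.linspace(0,6.28,9)
C=np.c_[425+29*np.cos(a),-250+29*np.sin(a),21+0*a]
for n,x in(('t',t),('s',s),('w',d)): print(n,proj(x,C).round(0).tolist())
```

```text
[ 500.4 -217.5  367.3] [[0.3, -0.96, -0.01], [-0.91, -0.28, 0.31], [-0.3, -0.08, -0.95]] [[329.468682385359, 0.0, 319.49355734766993], [0.0, 329.468682385359, 202.08288365592293], [0.0, 0.0, 1.0]]
(306, 178) [[ 413.  -225.6   21. ]]
(357, 178) [[ 429.4 -278.1   21. ]]
(331, 150) [[ 449.8 -242.1   21. ]]
(334, 157) [[ 448.2 -245.1   48. ]]
(331, 209) [[ 396.1 -258.7   48. ]]
(323, 205) [[ 397.8 -249.6   48. ]]
(337, 205) [[ 402.1 -263.3   48. ]]
(482, 78) [[ 556.9 -351.7   45. ]]
pin top [[ 554.96449303 -352.06051296   45.        ]] [[ 700.9554788 -389.2391123   45.       ]]
t [[425.0, 203.0], [417.0, 206.0], [414.0, 215.0], [417.0, 223.0], [426.0, 226.0], [434.0, 223.0], [437.0, 214.0], [433.0, 206.0], [425.0, 203.0]]
s [[230.0, 226.0], [238.0, 221.0], [240.0, 214.0], [236.0, 208.0], [228.0, 207.0], [220.0, 212.0], [218.0, 219.0], [222.0, 224.0], [230.0, 226.0]]
w [[339.0, 148.0], [318.0, 150.0], [305.0, 166.0], [307.0, 186.0], [323.0, 199.0], [343.0, 197.0], [356.0, 182.0], [355.0, 162.0], [339.0, 148.0]]
```

```bash
python3 -c "
from h import *
go((423,-251,24.5),-76)"
```

```text
t 1.28 pos [ 421.4 -242.3  224.6] rot [-89.77   0.5  -72.86] F [0.  0.1 0.2] w 85.4
units xyz [ 0.264  5.    -0.046]
turn units [-0.044  0.627 -0.1  ]
```

apply_moves:
  commands:
    - [[0.2,0.6,-0.04,-0.04,0.6,-0.1],[0.06,0.9,0,0,0,0],[0,0.9,0,0,0,0],[0,0.9,0,0,0,0],[0,0.6,0,0,0,0],[0,0,0,0,0,0]]
  claw: 60

```text
clock: 1.78
eef_pos: [422.9, -262.9, 65.3]
tool_rot: [-1.567, -0.011, -1.332]
force: [-0.5, -0.5, 1.0]
width: 59.8
```

```bash
python3 -c "
from h import *
go((423,-251,24.5),-76)
d=grab('wrist'); save(d,'w2')"
```

```text
t 1.78 pos [ 422.9 -262.9   65.3] rot [-89.77  -0.65 -76.31] F [-0.5 -0.5  1. ] w 59.8
units xyz [-0.299  1.017  0.069]
turn units [-0.046 -0.062  0.13 ]
```

View pics/w2.png

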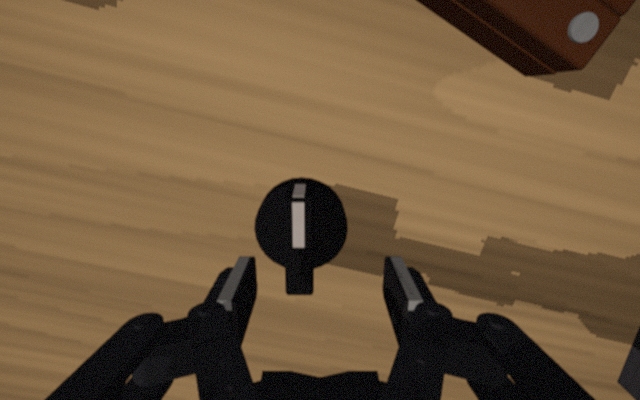

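The knob is close in view now: bar top from (299,201) to (299,294), with the white line on it. The tool sits about 12 mm off along its x.

Run:
```python
from h import *
d=load('wrist'); im=d['image']; hsv=cv2.cvtColor(im,cv2.COLOR_RGB2HSV)
for px in((299,200),(299,294),(286,290),(313,290),(292,203),(305.5,203),(292,248),(305,248)): print(px,ray(d,px,48).round(1))
for px in((255,222),(348,222),(302,178)): print(px,ray(d,px,21).round(1))
sub=hsv[:320,230:380]; wh=np.zeros(im.shape[:2],bool); wh[198:255,285:312]=(hsv[198:255,285:312,2]>130)&(hsv[198:255,285:312,1]<60)
ys,xs=np.nonzero(wh); p=ray(d,np.c_[xs,ys],48)[:,:2]; c=p.mean(0); v=np.linalg.svd(p-c)[2][0]; v*=np.sign(v[0]); print('c',c,np.degrees(np.arctan2(v[1],v[0])))
```

```text
(299, 200) [[ 449.2 -245.6   48. ]]
(299, 294) [[ 395.  -257.7   48. ]]
(286, 290) [[ 395.9 -250.1   48. ]]
(313, 290) [[ 399.4 -264.8   48. ]]
(292, 203) [[ 446.8 -242.5   48. ]]
(305.5, 203) [[ 448.4 -249.2   48. ]]
(292, 248) [[ 422.  -247.9   48. ]]
(305, 248) [[ 423.6 -254.6   48. ]]
(255, 222) [[ 420.5 -223.3   21. ]]
(348, 222) [[ 433.6 -278.3   21. ]]
(302, 178) [[ 454. -245.   21.]]
c [ 435.86117015 -248.06821004] 12.474955662140541
```

apply_moves:
  commands:
    - [[-0.3,0,0.07,-0.05,0.2,0.13],[0,0,0,0,0,0],[0,0,0,0,0,0]]

```text
clock: 2.08
eef_pos: [423.4, -253.0, 69.8]
tool_rot: [-1.569, -0.003, -1.355]
force: [0.3, -0.4, 0.3]
width: 60.1
```

```bash
python3 -c "
from h import *
go((422.8,-251.3,24.5),-77.3)"
```

```text
t 2.08 pos [ 423.4 -253.    69.8] rot [-89.87  -0.17 -77.66] F [ 0.3 -0.4  0.3] w 60.1
units xyz [-0.048  1.131 -0.008]
turn units [-0.025 -0.072  0.035]
```

apply_moves:
  commands:
    - [[-0.05,0.4,0,0,-0.05,0],[0,0.4,0,0,0,0],[0,0.3,0,0,0,0],[0,0,0,0,0,0]]

```text
clock: 2.42
eef_pos: [428.9, -253.7, 32.0]
tool_rot: [-1.556, -0.013, -1.35]
force: [-0.1, 0.6, 0.9]
width: 59.8
```

```bash
python3 -c "
from h import *
go((422.8,-251.3,24.5),-77.3)"
```

```text
t 2.42 pos [ 428.9 -253.7   32. ] rot [-89.17  -0.77 -77.34] F [-0.1  0.6  0.9] w 59.8
units xyz [-0.096  0.184 -0.139]
turn units [-0.165 -0.008  0.154]
```

apply_moves:
  commands:
    - [[-0.08,0.1,-0.13,-0.15,0,0.15],[0,0,0,0,0,0],[-0.02,0.07,-0.02,0,0,0],[0,0,0,0,0,0]]

```text
clock: 2.75
eef_pos: [424.1, -252.3, 28.8]
tool_rot: [-1.566, -0.004, -1.349]
force: [0.8, -0.1, -0.3]
width: 60.0
```

```bash
python3 -c "
from h import *
go((422.8,-251.3,24.5),-77.3)"
```

```text
t 2.75 pos [ 424.1 -252.3   28.8] rot [-89.71  -0.21 -77.32] F [ 0.8 -0.1 -0.3] w 60.0
units xyz [-0.032  0.108 -0.028]
turn units [-0.059 -0.004  0.041]
```

apply_moves:
  commands:
    - [[-0.03,0.1,-0.03,-0.06,0,0.04],[0,0,0,0,0,0],[0,0,0,0,0,0]]

```text
clock: 3.0
eef_pos: [423.3, -251.8, 25.6]
tool_rot: [-1.57, -0.001, -1.35]
force: [0.1, 0.4, -0.3]
width: 59.3
```

```bash
python3 -c "
from h import *
go((422.8,-251.3,24.5),-77.3)"
```

```text
t 3.0 pos [ 423.3 -251.8   25.6] rot [-8.993e+01 -8.000e-02 -7.733e+01] F [ 0.1  0.4 -0.3] w 59.3
units xyz [-0.015  0.029 -0.01 ]
turn units [-0.013 -0.005  0.015]
```

Good. Close the fingers.

apply_moves:
  commands:
    - [[0,0,0,0,0,0],[0,0,0,0,0,0],[0,0,0,0,0,0],[0,0,0,0,0,0],[0,0,0,0,0,0],[0,0,0,0,0,0]]
  claw: 0

```text
clock: 3.5
eef_pos: [423.4, -251.8, 25.8]
tool_rot: [-1.57, -0.001, -1.349]
force: [-0.1, -0.6, -0.9]
width: 14.6
```

apply_moves:
  commands:
    - [[0,0,0,0,0,0],[0,0,0,0,0,0],[0,0,0,0,0,0],[0,0,0,0,0,0]]

```text
clock: 3.83
eef_pos: [423.4, -251.8, 25.8]
tool_rot: [-1.57, -0.001, -1.35]
force: [-0.5, -0.5, 0.0]
width: 15.0
```

```bash
python3 -c "
from h import *
go((422.8,-251.3,24.5),-77.3)"
```

```text
t 3.83 pos [ 423.4 -251.8   25.8] rot [-8.993e+01 -8.000e-02 -7.732e+01] F [-0.5 -0.5  0. ] w 15.0
units xyz [-0.016  0.033 -0.012]
turn units [-0.013 -0.004  0.016]
```

Gripped at width 15. Lift.

apply_moves:
  commands:
    - [[0,-0.5,0,0,0,0],[0,-0.9,0,0,0,0],[0,-0.9,0,0,0,0],[0,-0.9,0,0,0,0],[0,-0.5,0,0,0,0],[0,0,0,0,0,0]]

```text
clock: 4.33
eef_pos: [420.9, -250.4, 177.0]
tool_rot: [-1.576, 0.005, -1.349]
force: [0.3, -0.3, -1.9]
width: 14.8
```

Run:
```python
from h import *
# valve position from stored views: plate circle by mask contours
for n,roi in(('top',(285,115,90,85)),('scene',(295,215,85,70))):
    d=load(n); hsv=cv2.cvtColor(d['image'],cv2.COLOR_RGB2HSV); x,y,w,h=roi
    m=np.zeros(hsv.shape[:2],np.uint8); m[y:y+h,x:x+w]=((hsv[...,1]<40)&(hsv[...,2]>130))[y:y+h,x:x+w]
    cn=max(cv2.findContours(m,cv2.RETR_EXTERNAL,cv2.CHAIN_APPROX_NONE)[0],key=cv2.contourArea)[:,0]
    hull=cv2.convexHull(cn); q=ray(d,hull[:,0],49)[:,:2].astype(np.float32); c,r=cv2.minEnclosingCircle(q); print(n,c,r)
go((578,7,200),-128)
d=grab('wrist'); save(d,'w3')
```

```text
top (579.8831176757812, 1.7022130489349365) 45.510047912597656
scene (580.5134887695312, 3.6148760318756104) 44.697933197021484
t 4.33 pos [ 420.9 -250.4  177. ] rot [-90.32   0.27 -77.32] F [ 0.3 -0.3 -1.9] w 14.8
units xyz [-5.418 -0.579  5.24 ]
turn units [ 0.084 10.137 -0.022]
```

View pics/w3.png

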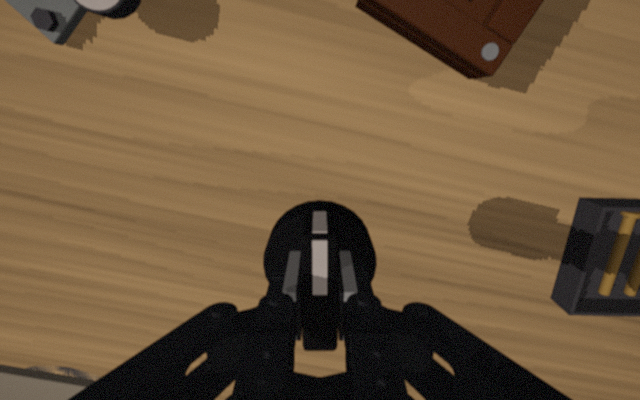

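The knob is held squarely: pointer end of the bar at (320,234), far end at (320,349). The valve is at about (580,3), yaw about -33°. I'll carry the knob to a viewing position short of the valve while turning it.

apply_moves:
  commands:
    - [[-0.7,0,0.47,0.08,1,0],[-0.74,0,0.41,0,1,0],[-0.77,0,0.34,0,1,0],[-0.8,0,0.28,0,1,0],[-0.82,0,0.2,0,1,0],[-0.84,0,0.13,0,1,0],[-0.84,0,0.06,0,1,0]]

```text
clock: 4.97
eef_pos: [503.2, -33.8, 166.0]
tool_rot: [-1.587, -0.007, -2.011]
force: [-0.1, -0.2, -1.0]
width: 14.8
```

Run:
```python
from h import *
d=load('wrist'); from scipy.spatial.transform import Rotation as Ro
R=Ro.from_euler('xyz',np.radians([-90.32,.27,-77.32])); p=np.array([420.9,-250.4,177])
for px in((320,234),(320,349),(312.5,240),(327.5,240),(312.5,295),(327.5,295)): print(px,R.inv().apply(ray(d,px,177+22.2)[0]-p).round(1))
for px in((264,258),(376,258),(320,201)): print(px,R.inv().apply(ray(d,px,177-4.8)[0]-p).round(1))
go((530,35,180),-123)
```

```text
(320, 234) [ -0.1 -22.4  28.4]
(320, 349) [ -0.  -22.  -28.3]
(312.5, 240) [ -3.  -22.3  25.8]
(327.5, 240) [  2.9 -22.4  25.8]
(312.5, 295) [ -3.2 -22.2   0.1]
(327.5, 295) [  3.1 -22.2   0.2]
(264, 258) [-28.    4.9   3.2]
(376, 258) [27.9  4.6  3.4]
(320, 201) [-0.1  4.6 33.3]
t 4.97 pos [503.2 -33.8 166. ] rot [ -90.92   -0.41 -115.22] F [-0.1 -0.2 -1. ] w 14.8
units xyz [-1.839 -0.361 -0.134]
turn units [0.178 1.554 0.095]
```

apply_moves:
  commands:
    - [[-0.85,-0.1,-0.03,0.18,0.8,0.1],[-0.85,-0.1,-0.06,0,0.75,0],[-0.15,-0.1,0,0,0,0],[0,0,0,0,0,0],[0,0,0,0,0,0]]

```text
clock: 5.38
eef_pos: [532.3, 47.4, 167.7]
tool_rot: [-1.582, -0.007, -2.141]
force: [-0.9, 0.8, -1.0]
width: 14.8
```

Run:
```python
from h import *
go((530,35,180),-123)
d=grab('wrist'); save(d,'w4')
print(proj(d,(580,3,87)),proj(d,(580,3,49)))
```

```text
t 5.38 pos [532.3  47.4 167.7] rot [ -90.67   -0.4  -122.65] F [-0.9  0.8 -1. ] w 14.8
units xyz [ 0.294 -0.307  0.116]
turn units [0.134 0.069 0.08 ]
[[337.13971191 118.27580791]] [[334.28214413 113.9433733 ]]
```

View pics/w4.png

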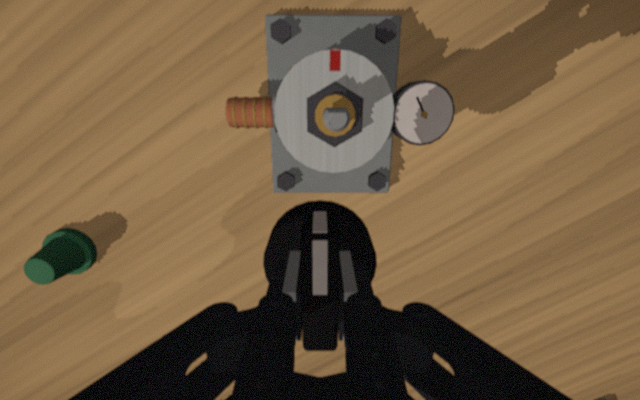

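The valve is fully in view ahead of the knob: plate centre about (334,111), red mark (335,60), spindle top about (336,118).

Run:
```python
from h import *
d=load('wrist'); im=d['image'].astype(int); hsv=cv2.cvtColor(d['image'],cv2.COLOR_RGB2HSV)
save(d,'w4z',(265,40,140,110),5)
red=(im[...,0]>100)&(im[...,1]<60)&(im[...,2]<60); red[150:]=0; ys,xs=np.nonzero(red)
rp=ray(d,np.c_[xs,ys],49)[:,:2]; print('red',xs.mean(),ys.mean(),rp.mean(0))
m=((hsv[...,1]<40)&(hsv[...,2]>125)); m|=red; m[190:]=0; m[:,395:]=0; m[:45]=0
cn=max(cv2.findContours(m.astype(np.uint8),cv2.RETR_EXTERNAL,cv2.CHAIN_APPROX_NONE)[0],key=cv2.contourArea)
h=cv2.convexHull(cn)[:,0]; q=ray(d,h,49)[:,:2].astype(np.float32); c,r=cv2.minEnclosingCircle(q); e=cv2.fitEllipse(cv2.convexHull(cn)); print('plate',c,r,e,ray(d,e[0],49)[0])
v=rp.mean(0)-c; print('yaw',np.degrees(np.arctan2(v[1],v[0])))
w=ray(d,[[267,15],[401,15],[389,192],[273,192]],0)
for c in([[282,30],[385,32],[378,180],[287,180]],): 
    b=ray(d,c,15)[:,:2]; print('bolts',b.mean(0),[np.degrees(np.arctan2(*(b[i]-b[j])[::-1])).round(1) for i,j in((0,3),(1,2))],[np.degrees(np.arctan2(*(b[i]-b[j])[::-1])).round(1)-90 for i,j in((0,1),(3,2))])
```

```text
red 330.10869565217394 62.40760869565217 [612.53787816 -13.44517181]
plate (579.9422607421875, 3.664520263671875) 45.7524299621582 ((333.4693908691406, 110.7214126586914), (118.76107788085938, 123.677978515625), 10.675239562988281) [582.35575204   2.26802571  49.        ]
yaw -27.695328997430504
bolts [579.81341027   2.41052714] [np.float64(-32.7), np.float64(-31.9)] [np.float64(-33.6), np.float64(-32.8)]
```

View pics/w4z.png

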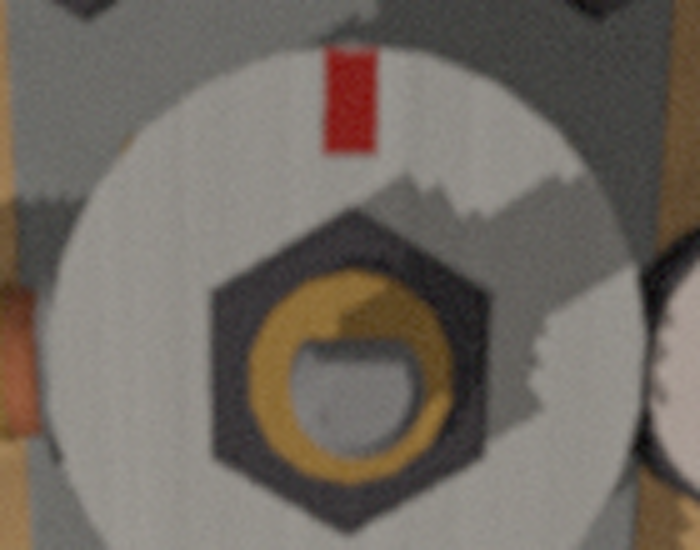

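Run:
```python
from h import *
d=load('wrist')
f=lambda x,y,z: ray(d,(265+(x+.5)/5-.5,40+(y+.5)/5-.5),z)[0][:2].round(1)
print('red',f(351,100,49)); print('gland',f(351,376,63)); print('bonnet',f(351,371,59),'hex L/R',f(212,376,59),f(489,376,59)); print('gland edges',f(248,376,63),f(454,376,63),f(351,270,63),f(351,483,63))
print('spindle L R bottom flat',f(290,391,87),f(414,391,87),f(354,455,87),f(354,362,87)); print('c',f(354,393,87))
E=[f(300,362,87),f(410,362,87)]; g=E[1]-E[0]; print('flat normal yaw',np.degrees(np.arctan2(g[1],g[0]))+90)
r=f(351,100,49)-np.array([580.2,2.9]); print('red yaw',np.degrees(np.arctan2(r[1],r[0])))
go((580.2,2.9,120),-122.8)
```

```text
red [612.3 -17.5]
gland [580.5   3. ]
bonnet [580.8   2.7] hex L/R [591.2  20.2] [569.2 -14.1]
gland edges [588.6  15.6] [572.5  -9.5] [592.9  -4.6] [567.5  11.1]
spindle L R bottom flat [585.4  10.9] [576.6  -2.8] [573.9   8.1] [584.    1.9]
c [580.7   3.9]
flat normal yaw -32.471192290848265
red yaw -32.43653060148169
t 5.43 pos [531.9  46.7 167.6] rot [ -90.69   -0.42 -122.71] F [ 0.2 -0.5 -2.1] w 15.1
units xyz [0.26  1.173 1.622]
turn units [0.139 0.017 0.085]
```

apply_moves:
  commands:
    - [[0.13,0,0.8,0.14,0,0.08],[0.13,0.2,0.8,0,0,0],[0,0.3,0,0,0,0],[0,0,0,0,0,0],[0,0,0,0,0,0]]

```text
clock: 5.85
eef_pos: [576.1, -7.1, 143.0]
tool_rot: [-1.576, -0.008, -2.15]
force: [-0.5, -0.6, -1.0]
width: 14.5
```

Run:
```python
from h import *
go((580.6,3.4,118),-122.6)
```

```text
t 5.85 pos [576.1  -7.1 143. ] rot [ -90.27   -0.46 -123.16] F [-0.5 -0.6 -1. ] w 14.5
units xyz [-0.288  0.624 -0.046]
turn units [ 0.055 -0.112  0.091]
```

apply_moves:
  commands:
    - [[-0.28,0.3,-0.04,0.05,-0.1,0.09],[0,0.2,0,0,0,0],[0,0,0,0,0,0],[0,0,0,0,0,0]]

```text
clock: 6.18
eef_pos: [577.4, -0.5, 122.8]
tool_rot: [-1.574, -0.003, -2.146]
force: [0.5, -0.2, -0.8]
width: 15.2
```

Run:
```python
from h import *
go((580.6,3.4,116),-122.6)
```

```text
t 6.18 pos [ 5.774e+02 -5.000e-01  1.228e+02] rot [ -90.17   -0.16 -122.93] F [ 0.5 -0.2 -0.8] w 15.2
units xyz [-0.125  0.17   0.015]
turn units [ 0.034 -0.066  0.032]
```

apply_moves:
  commands:
    - [[-0.13,0,0.015,0.03,-0.06,0.03],[0,0,0,0,0,0],[0,0,0,0,0,0]]

```text
clock: 6.43
eef_pos: [580.6, 3.4, 124.2]
tool_rot: [-1.57, 0.0, -2.14]
force: [-0.2, -0.7, -1.0]
width: 14.7
```

Run:
```python
from h import *
go((580.6,3.4,113),-122.6)
```

```text
t 6.43 pos [580.6   3.4 124.2] rot [ -89.98    0.   -122.62] F [-0.2 -0.7 -1. ] w 14.7
units xyz [-0.     0.279  0.   ]
turn units [-0.004 -0.005 -0.   ]
```

apply_moves:
  commands:
    - [[0,0.12,0,0,0,0],[0,0,0,0,0,0],[0,0.12,0,0,0,0],[0,0,0,0,0,0],[0,0,0,0,0,0]]

```text
clock: 6.85
eef_pos: [581.2, 3.7, 114.7]
tool_rot: [-1.569, 0.001, -2.139]
force: [-0.4, -0.2, -1.1]
width: 14.8
```

Run:
```python
from h import *
go((580.6,3.4,108),-122.6)
```

```text
t 6.85 pos [581.2   3.7 114.7] rot [-8.9890e+01  6.0000e-02 -1.2258e+02] F [-0.4 -0.2 -1.1] w 14.8
units xyz [ 0.015  0.167 -0.01 ]
turn units [-0.023  0.003 -0.013]
```

apply_moves:
  commands:
    - [[0.015,0.08,-0.01,-0.02,0,-0.01],[0,0,0,0,0,0],[0,0.08,0,0,0,0],[0,0,0,0,0,0]]

```text
clock: 7.18
eef_pos: [581.0, 2.8, 107.7]
tool_rot: [-1.57, 0.0, -2.14]
force: [-0.6, 0.0, -0.3]
width: 14.9
```

Run:
```python
from h import *
go((580.6,3.4,102),-122.6)
```

```text
t 7.18 pos [581.    2.8 107.7] rot [-8.993e+01  1.000e-02 -1.226e+02] F [-0.6  0.  -0.3] w 14.9
units xyz [-0.006  0.142 -0.016]
turn units [-0.013 -0.    -0.001]
```

It's 5 mm below the spindle top with no force, so the bore is on. Continue.

apply_moves:
  commands:
    - [[0,0.1,0,0,0,0],[0,0,0,0,0,0],[0,0.08,0,0,0,0],[0,0,0,0,0,0]]

```text
clock: 7.52
eef_pos: [581.0, 2.8, 99.6]
tool_rot: [-1.57, 0.0, -2.14]
force: [-0.0, 0.1, -1.8]
width: 14.8
```

Run:
```python
from h import *
go((580.6,3.4,96.8),-122.6)
```

```text
t 7.52 pos [581.    2.8  99.6] rot [ -89.94    0.   -122.61] F [-0.   0.1 -1.8] w 14.8
units xyz [-0.008  0.069 -0.017]
turn units [-0.012 -0.002 -0.   ]
```

apply_moves:
  commands:
    - [[0,0.08,0,0,0,0],[0,0,0,0,0,0],[0,0,0,0,0,0]]

```text
clock: 7.77
eef_pos: [581.4, 2.8, 96.9]
tool_rot: [-1.569, 0.001, -2.14]
force: [-1.3, -0.5, 2.7]
width: 14.6
```

apply_moves:
  commands:
    - [[0,0.06,0,0,0,0],[0,0,0,0,0,0],[0,0,0,0,0,0]]

```text
clock: 8.02
eef_pos: [581.5, 2.7, 95.7]
tool_rot: [-1.569, 0.001, -2.14]
force: [-1.6, 0.2, 4.5]
width: 15.0
```

apply_moves:
  commands:
    - [[0,0.06,0,0,0,0],[0,0,0,0,0,0],[0,0,0,0,0,0]]

```text
clock: 8.27
eef_pos: [581.5, 2.7, 94.9]
tool_rot: [-1.569, 0.002, -2.14]
force: [-0.8, 1.0, 5.2]
width: 15.0
```

apply_moves:
  commands:
    - [[0,0.1,0,0,0,0],[0,0.1,0,0,0,0],[0,0.1,0,0,0,0]]

```text
clock: 8.52
eef_pos: [581.8, 2.6, 90.3]
tool_rot: [-1.569, 0.005, -2.141]
force: [-12.8, 0.2, 50.2]
width: 15.0
```

apply_moves:
  commands:
    - [[0,0.12,0,0,0,0],[0,0.12,0,0,0,0]]

```text
clock: 8.68
eef_pos: [581.7, 2.6, 90.4]
tool_rot: [-1.569, 0.009, -2.141]
force: [-12.1, 0.5, 40.8]
width: 14.6
```

apply_moves:
  commands:
    - [[0,0.08,0,0,0,0],[0,0.08,0,0,0,0],[0,0.08,0,0,0,0]]

```text
clock: 8.93
eef_pos: [581.5, 2.6, 90.5]
tool_rot: [-1.568, 0.014, -2.142]
force: [-7.5, 0.3, 27.3]
width: 14.4
```

Run:
```python
from h import *
go((580.6,3.4,90.8),-122.6)
s=grab('scene'); grab('wrist'); w=load('wrist'); 
for i in range(6): grab('top')
go((580.6,3.4,90.8),-122.6)
save(s,'s5',(280,190,130,110),5); save(w,'w5')
```

```text
t 8.93 pos [581.5   2.6  90.5] rot [ -89.86    0.79 -122.75] F [-7.5  0.3 27.3] w 14.4
units xyz [-0.005 -0.007 -0.031]
turn units [-0.028 -0.03  -0.159]
t 9.33 pos [581.6   2.6  90.6] rot [ -89.86    0.79 -122.75] F [-7.8 -0.  26.2] w 15.0
units xyz [-0.004 -0.005 -0.032]
turn units [-0.028 -0.029 -0.159]
```

View pics/w5.png

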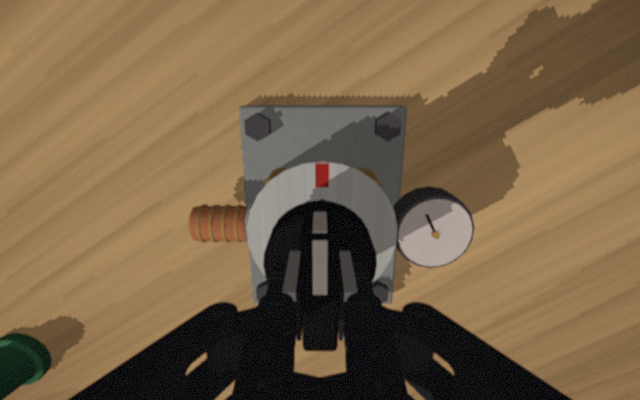

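View pics/s5.png

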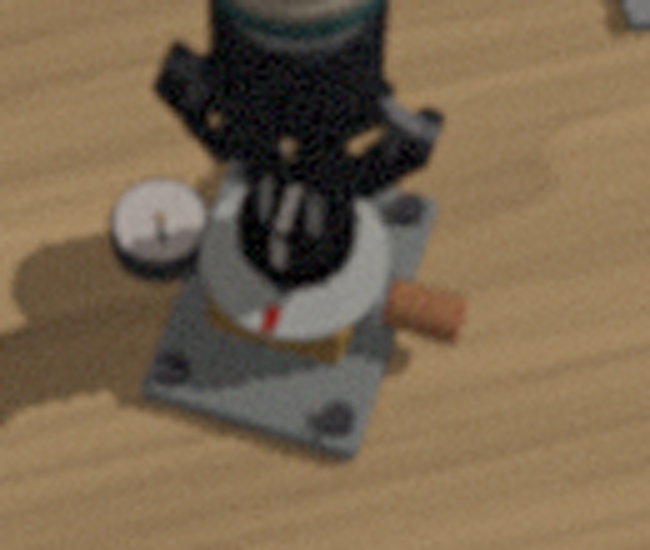

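The white pointer lines up with the red mark. The knob has not slipped in the grip: its bar still runs from (320,234) to (320,349). Its underside works out at about 65 mm, which is fully in, and the 26 N push was steady over 0.4 s. I'll hand it in.

```bash
python3 -c "
from h import *
print(finish_job()); go((580.6,3.4,90.8))"
```

```text
the job is handed in; nothing more can be done
None
the job is handed in; nothing more can be done
```

I picked up the knob, matched its flat to the smaller valve's spindle, pushed it fully home and pressed it in to the spindle's stop. I handed the job in at about 9.3 s, still gripping and pressing.

**Last checks:**
- **Depth:** the knob's underside was at about 64.8 mm; the expected height when fully in is 65 mm.
- **Push:** it held steady at about 26 N up for 0.4 s, above the spring's 12 N, with about 8 N of side load. While seating at the stop, the force briefly read about 50 N at the wrist, well below the 120 N limit. That push went through the gripped knob; I saw no contact by the arm or gripper body.
- **Alignment:** the white pointer lined up with the red mark, with the tool's yaw within 0.2° of the measured spindle direction. The tool was tilted about 0.8° under load.
- **Grip:** the knob had not slipped in the fingers.
- **Bystanders:** the tool never went near the gauge block, core print or core box. I did not check their poses again at the end.

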